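# Clamp a carving blank by holding the vise bolt's hidden head

## Robot

A 6-joint arm with a two-finger parallel gripper is mounted at the origin on a cart in front of the work surface, level with it; the furniture and walls round the work are solid. World frame = base frame: x ahead of the robot, y to its left, z up, the work surface at z = 0. Lengths are in m, angles in rad, forces in N, time in s.
With the tool pointing down it reaches from about 0.425 to 0.95 m from the base axis. Payload 14.7 kg.
Tool frame: the origin (TCP) lies between the finger pads, 19 mm behind the fingertips; this is the grasp point; z points along the fingers, y is the line along which they close (so a half turn about z gives the same grasp; the last joint's range is limited). The gripper opens to 85 mm and grips with 20 to 120 N. Pads are 22 mm wide; open, the fingers measure 114 mm over their backs; the gripper's body (76 mm by 85 mm) begins 54 mm behind the grasp point. The pads swing forward as they close: fully open they stand 13 mm farther back than shut.
Start: joints at [1.275, 0.48, 1.596, -0, 1.065, -0.047], TCP at [0.16, 0.63, 0.25] pointing down, gripper open.
Joint ranges: [-2.75, 2.75], [-0.82, 2.05], [0.23, 2.67], [-1.56, 4.7], [0.09, 2.69], [-2.92, 2.92]. Speed limits (rad/s): [1.89, 1.89, 2.39, 3.01, 3.01, 3.01].

## Interface

Orientations are given as a unit quaternion [w, x, y, z].
In Python, from workcell import manip gives the robot as it stands. The module is installed in compiled form; this text tells all that it offers.
- The arm moves only by the tool step_arm, never from a script. Its argument "motion" is one flat list of numbers, 7 for each row, row after row: the closure, from 0 (fully open) to 1 (shut), then the shift along the tool's x, y, z in units of 25 mm (1.0 is 25 mm), then the turn, a rotation vector about the tool's x, y, z in units of 5 degrees (1.0 is 5 degrees). A call has 1 to 5 rows; each row shifts and turns the commanded pose from where the row before left it, along the tool's axes as they then stand; what a row does not reach is not made up. A row lasts 1/12 s, in which the tool goes at most 41.7 mm and 7.16 degrees, less where a joint would pass 70% of its speed; a pose out of reach is approached as far as the arm can. A call is refused whole if a number of a shift passes 1 or a number of a turn 1, either way. A call with a gripper value outside its range is refused whole. The fingers move at their own pace and stop on an object; "newtons" is the grip in N (left out, the last holds). Time passes only in rows, so rows that do not move let the fingers close. It gives the time, the measured TCP pose, the force, the opening and the grip force at its end, in the units of the state.
- manip.observe(): the state, without advancing time (a new reading comes with each control period).
- manip.get_image(name): name is "side" or "top"; returns (picture, depth): 384x512x3 uint8, blue, green, red; 384x512 float32, m along the optical axis (not along the pixel's ray), 0 where there is no reading.
- manip.get_calibration(name): a dict with "K" (3x3 intrinsics, pixels), "dist_coeffs" ([k1, k2, p1, p2, k3] as OpenCV has them; the pictures are not rectified), "position" and "orientation" of the camera in the world. Camera axes: x right, y down, z forward; pixel columns grow to the right and rows downward; lengths in m; the calibration is good to about 2 mm. A picture is of the moment at which its call begins. get_calibration takes no time and is no camera call.
- manip.finish_job(): hands the job in; it is judged then, once.
The state is a dict: "clock": time; "qpos": joint angles; "joint_vel": joint speeds; "effort": joint torques, N m; "tool_pos": TCP position; "ee_rot": TCP orientation; "ft_force": force on the tool from outside, world axes, zero at the start; "ft_torque": the same for the moment, N m; "width": finger opening in m; "grip_force": force on a finger pad.
Only numpy, scipy, OpenCV 4.12 (cv2) and the standard library are available. Lean on these libraries where they do the work, as an engineer would, in place of code of your own. Each camera call takes 0.05 s, during which the arm holds its last target. There are 200 camera calls.

## Task

Clamp the tall round wooden blank in the bench vise. First slide it along the bench, without lifting it, in between the open jaws until it touches the wooden end stop; then reach down into the narrow gap behind the fixed jaw, grip the hexagonal bolt head there and hold it from turning, so that the driver running on the nut draws the moving jaw tight onto the blank. Finish still holding the bolt head, with the blank clamped, and leave the other things on the bench where they lie.

Things in the scene. Friction and masses are not known exactly. Their poses are not given: they have to be found in the camera images.
- vise: Dark iron carver's vise screwed to the bench. Origin: on the bench top where the blank's centre ends up when it is home and clamped. x runs into the vise, away from its open mouth; y runs from the fixed jaw to the moving jaw, parallel to the bolt; z up. 'Vise frame' in mm below: 130 deep, mouth opens to -x, jaw noses end at x = -25; bed 10 high from x = 31 to 111.
- fixed_jaw (a point): Fixed jaw (the bracket that the bolt goes through), face at y = -31.4, back at y = -45.4 in the vise frame; 34 mm high, but 62 high from x = 44 to 106. This point: the foot of its face. Behind its back is the narrow gap, 45 mm wide: to a back plate at y = -90 (56 high, x = 31 to 111), open upward and at both ends in x, floor at z = 10.
- moving_jaw: The other jaw, 18 mm thick, heights as the fixed jaw. Its face is at y = +44.4 in the vise frame while open (76 mm between the jaws). It carries a battery driver, whose top is 66 mm high and which reaches to y = +242 around x = 74. Origin: at the vise's origin while open, moving to -y with it; the foot of the face is 44.4 mm off it in y.
- jaw_slide (a joint): Closing travel of the moving jaw in m: 0 as found (open), about 0.013 when tight on the blank, 0.018 at its end. The driver always runs the nut. The bolt is not keyed: while free it just spins with the nut (about 2.5 rad/s) and the jaw stays. While its head is kept from turning, the jaw closes at nearly 2 mm/s (7 s) until the driver stalls on the blank at about 27 N. It does not run back.
- bolt: The steel vise bolt, level, along the vise's y axis, 74 mm in x and 40 mm high in the vise frame, spinning with the nut. Origin on its axis midway between the jaws (y = 0), not in the head; its y axis is the bolt's axis. When held it is pulled round with at most 0.14 N m.
- bolt_head (a point): Middle of the bolt's hexagonal head in the narrow gap: (74, -62, 40) mm in the vise frame. 30 mm across flats, 34.6 across corners, 16 long (y = -70 to -54); a collar 25 across fills the 9 mm to the fixed jaw's back. Gripped from above with a finger either side (closing along the vise's x), it turns until two flats lie on the pads; 20 to 50 N of grip hold it.
- end_stop (a point): Middle of the foot of the end stop's face: x = +31.4 mm in the vise frame. The stop is a wooden block 26 mm high between the jaws that ends the blank's way.
- blank: The tall round wooden blank to be clamped: bark-sided cylinder 62 mm in diameter (62.8 mm where it touches), 50 mm tall, about 0.1 kg, whitish top. Origin at the centre of its underside. It stands on the bench in front of the vise's mouth.
- low_blank: Bystander: lower, wider round blank of the same kind, 66 mm in diameter, 35 mm tall. Origin under its centre.
- sanding: Bystander: sanding block 78x99x32 mm. Origin under its centre.
- wedge: Bystander: softwood wedge 102x42x24 mm, lying flat. Origin under its centre.
- slip: Bystander: slip stone 48x90x17 mm. Origin under its centre.
- beater: Bystander: one-piece carver's mallet 284x174x80 mm, lying. Origin under its centre.
Things that resemble listed ones, but are neither listed nor needed, are in the scene too. Leave any blue look-alike of the blank alone.

How it is judged:
On the way, in this order (a step that is already met when the one before it is completed fails the run):
1. the blank stands between the open jaws against the end stop (x of blank in the frame of vise above -0.006 m and y of blank in the frame of vise between -0.004 and 0.017 m and value of joint jaw_slide below 0.004 m), for 0.2 s.
2. the bolt head is gripped and kept from turning while the jaw closes (contact force between the fingers and bolt above 4 N and angular speed of bolt below 0.4 rad/s and value of joint jaw_slide above 0.005 m), for 0.3 s.
At the end, for the whole second after the job is handed in: the blank stands upright on the bench within 8 mm of its place against the end stop, the moving jaw presses it against the fixed one with more than 12 N, and the bolt head is still gripped between the fingers (more than 4 N, tool point within 25 mm of its middle) and does not turn (under 0.2 rad/s) (horizontal distance between blank and vise below 0.008 m and height (world z) of blank below 0.004 m and angle between blank's own z axis and vertical below 0.07 rad and contact force between moving_jaw and blank above 12 N and contact force between the fingers and bolt above 4 N and angular speed of bolt below 0.2 rad/s and distance between the grasp point and bolt_head below 0.025 m); the arm keeps its last pose, push and grip.
It fails at once if the blank is lifted off the bench or knocked over (height (world z) of blank above 0.015 m or angle between blank's own z axis and vertical above 0.4 rad).
It fails at once if another thing on the bench is shifted by more than 3 cm (distance of any of low_blank, sanding, wedge, slip, beater from where it was at the start of the episode above 0.03 m).
It also fails if it takes over 72 s, if anything falls off the work surface, if the arm or the gripper's body presses on something with over 40 N, if the wrist force passes 120 N, or if a joint passes its speed limit or range.

## Working session

There is one attempt and no reset: what is moved stays moved. The work goes in short steps, Python scripts to look and compute and a tool call to move; the robot and the scene stay as the last step left them, time stands still between calls to the robot, and variables do not carry over. Pictures are saved under pics/ and viewed, at most 10 in all, crops included, and the job is handed in when it is done.

Besides the shell and the picture viewer there is one more tool, called after "Request:" as name(argument=value, ...) on one line, values as JSON. step_arm: Moves the arm, as the interface text tells. Its arguments: {"type":"object","properties":{"motion":{"type":"array","items":{"type":"number"}},"newtons":{"type":"number"}},"required":["motion"]}

```bash
mkdir -p pics; cat > h.py <<'E'
import numpy as np, cv2
from scipy.spatial.transform import Rotation as R
from workcell import manip
def rot(q): return R.from_quat([q[1],q[2],q[3],q[0]]).as_matrix()
def look(n):
    im,d=manip.get_image(n); c=manip.get_calibration(n); return im,d,c
def cloud(d,c):
    h,w=d.shape; v,u=np.mgrid[:h,:w]
    p=cv2.undistortPoints(np.stack([u,v],-1).reshape(-1,1,2).astype(float),np.array(c["K"]),np.array(c["dist_coeffs"])).reshape(h,w,2)
    P=np.dstack([p,np.ones((h,w))])*d[...,None]
    P=P@rot(c["orientation"]).T+np.array(c["position"]); P[d<=0]=np.nan
    return P
def ontoplane(px,c,z):
    p=cv2.undistortPoints(np.array(px,float).reshape(-1,1,2),np.array(c["K"]),np.array(c["dist_coeffs"])).reshape(-1,2)
    r=np.c_[p,np.ones(len(p))]@rot(c["orientation"]).T; o=np.array(c["position"])
    return o+r*((z-o[2])/r[:,2])[:,None]
E
python3 - <<'E'
from h import *
for n in("top","side"):
    im,d,c=look(n); cv2.imwrite(f"pics/{n}0.png",im); np.savez(f"{n}0.npz",im=im,d=d,P=cloud(d,c)); print(n,c["position"],rot(c["orientation"]).round(2).tolist(),(d>0).mean())
print(manip.observe())
E
```

```text
top [0.43053878 0.00933782 1.19832647] [[0.03, -1.0, 0.09], [-1.0, -0.03, -0.0], [0.01, -0.09, -1.0]] 0.9959665934244791
side [ 0.13822583 -0.78281986  0.73866645] [[0.88, -0.3, 0.36], [-0.47, -0.54, 0.69], [-0.01, -0.78, -0.62]] 0.9852650960286459
{'clock': 0.1, 'qpos': array([ 1.27539770e+00,  4.80782205e-01,  1.59679598e+00,  3.53978935e-05,
        1.06509826e+00, -4.66215802e-02]), 'joint_vel': array([ 3.61092714e-05,  9.96031236e-04, -4.78684499e-03,  8.10926590e-04,
        4.65505442e-04,  3.02084083e-04]), 'effort': array([ 1.07000658e-03, -9.52270389e+01, -4.31032133e+01,  1.74963361e-04,
        5.32216320e-03,  7.33308889e-05]), 'tool_pos': array([0.15992574, 0.62966785, 0.24943361]), 'ee_rot': array([-1.07472366e-04,  1.24076500e-01,  9.92272507e-01, -5.31359955e-04]), 'ft_force': array([ 0.15589598, -0.2188169 , -0.25377276]), 'ft_torque': array([ 0.0329646 , -0.03890757,  0.02162641]), 'grip_force': 0.0, 'width': 0.08546769438582752}
```

View pics/top0.png

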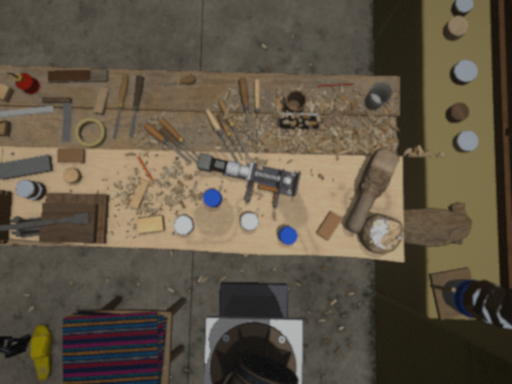

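View pics/side0.png

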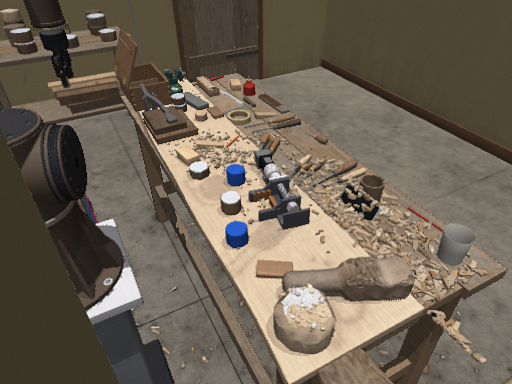

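Top view: the vise is around (270,180) with the driver pointing left to (205,160). White blanks are at (249,220) and (184,226), blue ones at (213,198) and (288,235). The vise mouth faces the robot.

```bash
python3 - <<'E'
from h import *
D=np.load("top0.npz"); P=D["P"]; im=D["im"]; z=P[...,2]
def fit(mask,n):
    print(n,mask.sum(),np.nanmedian(P[mask],0).round(4))
hsv=cv2.cvtColor(im,cv2.COLOR_BGR2HSV)
c=manip.get_calibration("top")
bench=np.nanmedian(z[225:245,255:270]);print("bench",bench)
white=((hsv[...,1]<50)&(hsv[...,2]>120)&(z>0.02)&(z<0.08)).astype(np.uint8)
blue=((hsv[...,0]>100)&(hsv[...,0]<130)&(hsv[...,1]>150)&(z>0.02)).astype(np.uint8)
for nm,m in(("white",white),("blue",blue)):
    n,l,s,ce=cv2.connectedComponentsWithStats(m)
    for i in range(1,n):
        if s[i,4]>60 and 130<ce[i][1]<260 and ce[i][0]<360:
            zz=np.nanmedian(z[l==i]); cn=max(cv2.findContours((l==i).astype(np.uint8),0,1)[0],key=cv2.contourArea)
            (x,y),r=cv2.minEnclosingCircle(cn)
            print(nm,ce[i].round(1),s[i,4],"z",zz.round(4),ontoplane([ce[i]],c,zz).round(4),"r",r, np.nanmean(P[l==i],0).round(4))
np.set_printoptions(linewidth=400)
sub=(z[150:222,194:304]*1000).round()
print("\n".join(f"{150+i} "+" ".join("%2d"%v if v==v else "--" for v in r) for i,r in list(enumerate(sub))[::2]))
big=cv2.resize(im[140:250,170:320],None,fx=5,fy=5,interpolation=cv2.INTER_CUBIC); cv2.imwrite("pics/crop1.png",big)
s=np.load("side0.npz"); cv2.imwrite("pics/crop2.png",cv2.resize(s["im"][140:250,180:320],None,fx=5,fy=5,interpolation=cv2.INTER_CUBIC))
E
```

```text
bench -0.0009251820743532146
white [239.2 168.9] 288 z 0.0599 [[0.6371 0.059  0.0599]] r 13.602507591247559 [0.6372 0.0591 0.059 ]
white [ 24.1 188.1] 235 z 0.0685 [[0.5548 0.7439 0.0685]] r 9.325498580932617 [0.5548 0.7439 0.0684]
white [248.9 221.4] 262 z 0.0493 [[0.4667 0.0229 0.0493]] r 9.153264045715332 [0.4667 0.0229 0.0491]
white [182.8 224.8] 299 z 0.0343 [[0.4507 0.2402 0.0343]] r 9.893808364868164 [0.4508 0.2402 0.0344]
blue [211.9 197.6] 219 z 0.0494 [[0.5415 0.146  0.0494]] r 8.383305549621582 [0.5415 0.1461 0.0493]
blue [287.4 235. ] 216 z 0.0494 [[ 0.4259 -0.103   0.0494]] r 8.34975814819336 [ 0.4259 -0.103   0.0494]
150 -32 -28 -30 -29 -28 -30 -32 -34 -27 -27 -32 -37 -29 -29 -32 -30 -30 -30 -33 -32 -30 -28 -32 -35 -29 -27 -33 -35 -30 -27 -33 -33 -26 -27 -26  3  4 -1 -30 -30 -29 -29 -31 -1 -30 -20 -23 -20 -29 -29  0  3 -32 -33 -22 -24 -33 -20 -24 -16 -14 -7 -21 -18 -18 -16 -17 -- -8 -31 -20 -16 -22  0  3 -1 -2 -6 -35 -34 -15 -18 -7 -6  2 -5 -6 -4 -9 -10 -8 -8 -8 -19 -9 -8 -8 -10 -11 -34 -20  0  2 -22 -18 -4 -10 -7 -5 -11
152  0 -1 -1 -2 -1 -1 -1  1  0  4  2 -4 -2  0 -2 
[... 11002 characters left out ...]
 1 -4 -2  0 -3  1 -1 -1  0 -1 -3
218 -2  3  0 -3  0  0  2 -1  2  0 -1  0 -2  0 -6 -3 -4 -1 -2  3 -1  1 -3 -1 -6  3 -2 -2 -4 -3 -4 -3 -1 -5 -2 -1 -2 -2  0  1 -1 -5 -2 -1 -2 -2 -3 49 47 47 51 49 47 50 50 48 53 52 49 45 45 50 53 50 -2  1 -3 -1 -5 -4 -4  0 -2  1  1 -3 -1  4  0  0  2  0 -1 -2  2  0  0 -1  1 -1  0 -4 -2 -4  2  1 -2  1 -8 -3  3 -1 -2 -1 -6 -1 -5  1 -3 -3
220 -4 -2 -7 -2  4 -1  3 -6 -3  3  0  4 -3  3  1 -2  0 -1 -1  0  2 -6 -1 -2 -2  4  1 -2  1 -4  0 -2 -4  0  3 -1 -3  0  2 -1 -3 -3 -1  2 -3  1 49 47 49 48 51 48 55 54 49 49 53 -- 51 47 51 49 49 48 45 -2  2  0  5 -4 -2  0 -3  0 -2 -4 -6  0 -2  0  4  3 -3  1 -3 -2  0 -1  1 -1 -4 -4 -3  0  2 -2 -5  2 -9 -1  0 -1 -5 -3  0 -4  0 -1 -1  0
```

View pics/crop1.png

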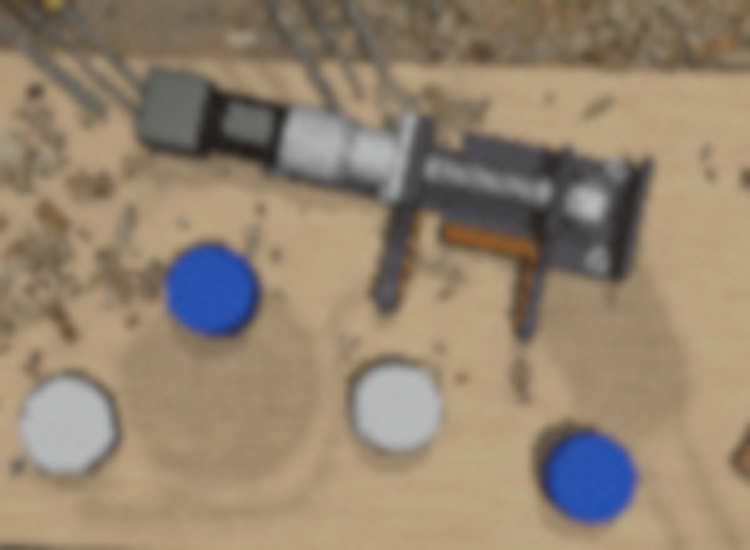

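View pics/crop2.png

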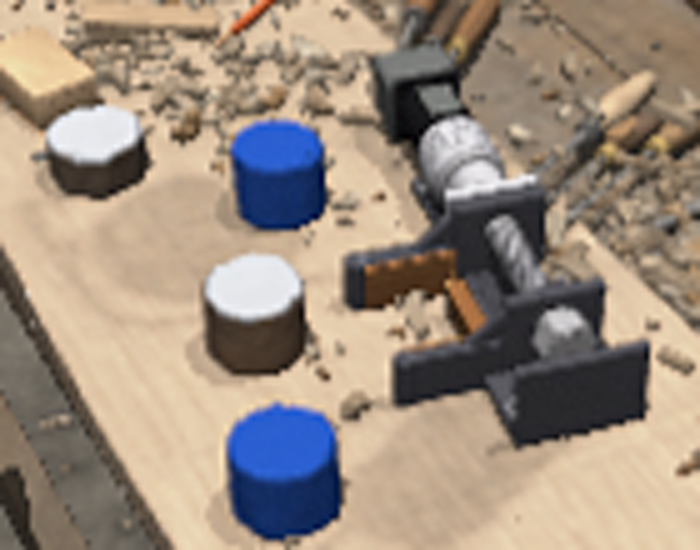

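The top crop shows the bolt head at full-image (287,180) and the target blank at (249,221), z = 49 mm. The vise is turned about -12°. The side crop confirms the taller white blank in front of the mouth. Next I refine the vise pose from the depth points.

```bash
python3 - <<'E'
from h import *
T=np.load("top0.npz")["P"].reshape(-1,3); S=np.load("side0.npz")["P"].reshape(-1,3)
c=manip.get_calibration("top")
th=np.radians(-12.5); head=ontoplane([[287.4,180]],c,.055)[0,:2]
Rm=lambda t:np.array([[np.cos(t),-np.sin(t)],[np.sin(t),np.cos(t)]])
o=head-Rm(th)@[.074,-.062]
for it in range(6):
    out={}
    for n,P in(("top",T),("side",S)):
        v=np.c_[(P[:,:2]-o)@Rm(th),P[:,2]]*1000
        b=lambda x0,x1,y0,y1,z0,z1:v[(v[:,0]>x0)&(v[:,0]<x1)&(v[:,1]>y0)&(v[:,1]<y1)&(v[:,2]>z0)&(v[:,2]<z1)]
        F=b(-20,40,-54,-24,30,38);M=b(-20,40,36,70,30,38);FT=b(47,64,-56,-24,58,66);B=b(70-12,70+16,-24,36,42,58);D=b(50,98,105,160,50,72)
        FT2=b(84,104,-56,-20,58,66);K=b(36,106,-105,-80,52,60)
        e=lambda a,k:(round(float(np.median(a[:,k])),1),np.percentile(a[:,k],[3,97]).round(1).tolist(),len(a)) if len(a) else None
        out[n]=dict(F=e(F,1),M=e(M,1),FT=e(FT,1),FT2=e(FT2,1),K=e(K,1),B=e(B,0),Bz=e(B,2),D=e(D,0),nose=e(b(-50,0,-50,-26,28,38),0),nosem=e(b(-50,0,46,68,28,38),0),tallx=e(b(20,130,-48,-30,57,67),0),Kx=e(b(10,130,-100,-84,50,60),0),stop=e(b(20,60,-28,40,20,30),0),slopeB=np.polyfit(B[:,1],B[:,0],1)[0].round(4),sF=np.polyfit(F[:,0],F[:,1],1)[0].round(4),sM=np.polyfit(M[:,0],M[:,1],1)[0].round(4),sK=np.polyfit(K[:,0],K[:,1],1)[0].round(4))
    t=out["top"]
    if it<5:
        th+=float(np.mean([t["sF"],t["sM"],t["sK"],-t["slopeB"]]))*.7
        o=o+Rm(th)@[(t["B"][0]-74)/1000,((t["F"][0]+38.4)+(t["M"][0]-53.4))/2000]
print(np.degrees(th),o)
for n in out: print(n,out[n])
bl=np.array([.4667,.0229]); print("blank in vise",(bl-o)@Rm(th))
print("head world",o+Rm(th)@[.074,-.062])
v=np.c_[(S[:,:2]-bl),S[:,2]]; m=v[(np.hypot(v[:,0],v[:,1])<.045)&(v[:,2]>.044)&(v[:,2]<.054)]; print("blank side",(m[:,:2].mean(0)+bl).round(4),len(m))
st=manip.observe(); A=rot(st["ee_rot"]); print(A.round(3).tolist())
E
```

```text
-11.211561158199563 [ 0.54393317 -0.02484025]
top {'F': (-37.9, [-45.0, -32.0], 62), 'M': (53.0, [44.9, 61.7], 79), 'FT': (-40.3, [-44.6, -35.9], 15), 'FT2': (-40.0, [-44.2, -36.1], 17), 'K': (-93.4, [-97.8, -90.0], 48), 'B': (74.0, [65.7, 83.8], 105), 'Bz': (48.2, [43.0, 52.5], 105), 'D': (72.8, [55.3, 93.9], 206), 'nose': (-10.2, [-19.2, -1.3], 25), 'nosem': (-11.9, [-22.9, -0.7], 33), 'tallx': (75.2, [48.9, 103.2], 52), 'Kx': (74.0, [36.7, 108.9], 57), 'stop': (38.0, [32.5, 44.2], 62), 'slopeB': np.float64(-0.0074), 'sF': np.float64(0.0481), 'sM': np.float64(-0.0631), 'sK': np.float64(0.0078)}
side {'F': (-40.6, [-46.2, -30.6], 71), 'M': (51.4, [44.5, 62.4], 87), 'FT': (-41.4, [-46.6, -36.5], 15), 'FT2': (-40.9, [-43.9, -35.0], 17), 'K': (-94.7, [-98.2, -90.1], 66), 'B': (74.4, [67.4, 83.8], 74), 'Bz': (48.9, [42.8, 51.5], 74), 'D': (72.7, [55.7, 94.6], 127), 'nose': (-9.3, [-18.0, -2.0], 28), 'nosem': (-11.0, [-20.0, -1.1], 32), 'tallx': (76.5, [51.2, 105.5], 58), 'Kx': (73.9, [37.0, 110.9], 88), 'stop': (38.1, [34.3, 45.8], 45), 'slopeB': np.float64(0.0083), 'sF': np.float64(-0.0447), 'sM': np.float64(-0.0788), 'sK': np.float64(0.0059)}
blank in vise [-0.0850415   0.03181256]
head world [ 0.60446615 -0.10004503]
blank side [0.4678 0.019 ] 218
[[-0.969, 0.246, -0.0], [0.246, 0.969, -0.001], [0.0, -0.001, -1.0]]
```

Request:
step_arm(motion=[0, 0, 0, 0, 0, 0, 1, 0, 0, 0, 0, 0, 0, 1, 0, 0, 0, 0, 0, 0, 1, 0, 0, 0, 0, 0, 0, 1, 0, 0, 0, 0, 0, 0, 1])

```text
clock: 0.52
tool_pos: [0.16, 0.6298, 0.2496]
ee_rot: [0.0, 0.338, 0.941, -0.0]
ft_force: [-0.2, -0.5, 0.0]
width: 0.0852
grip_force: 0.0
```

Request:
step_arm(motion=[0, 0, 0, 0, 0, 0, 1, 0, 0, 0, 0, 0, 0, 1, 0, 0, 0, 0, 0, 0, 1, 0, 0, 0, 0, 0, 0, 1, 0, 0, 0, 0, 0, 0, 1])

```text
clock: 0.93
tool_pos: [0.16, 0.6298, 0.2496]
ee_rot: [0.0, 0.534, 0.846, -0.0]
ft_force: [-0.6, 0.0, -0.2]
width: 0.0855
grip_force: 0.0
```

Request:
step_arm(motion=[0, 0, 0, 0, 0, 0, 1, 0, 0, 0, 0, 0, 0, 1, 0, 0, 0, 0, 0, 0, 1, 0, 0, 0, 0, 0, 0, 1, 0, 0, 0, 0, 0, 0, 1])

```text
clock: 1.35
tool_pos: [0.16, 0.6297, 0.2496]
ee_rot: [0.0, 0.704, 0.71, -0.0]
ft_force: [0.2, -0.2, 0.0]
width: 0.0858
grip_force: 0.0
```

Request:
step_arm(motion=[0, 0, 0, 0, 0, 0, 1, 0, 0, 0, 0, 0, 0, 1, 0, 0, 0, 0, 0, 0, 0.4])

```text
clock: 1.6
tool_pos: [0.16, 0.6298, 0.2496]
ee_rot: [0.0, 0.775, 0.632, -0.0]
ft_force: [0.2, 0.0, -0.2]
width: 0.0855
grip_force: 0.0
```

Request:
step_arm(motion=[0, -0.9, 1, 0, 0, 0, 0, 0, -0.9, 1, 0, 0, 0, 0, 0, -0.9, 1, 0, 0, 0, 0, 0, -0.9, 1, 0, 0, 0, 0, 0, -0.9, 1, 0, 0, 0, 0])

```text
clock: 2.02
tool_pos: [0.2611, 0.4938, 0.2497]
ee_rot: [0.0, 0.773, 0.635, -0.0]
ft_force: [0.7, 0.9, 0.2]
width: 0.0855
grip_force: 0.0
```

Request:
step_arm(motion=[0, -0.9, 1, 0, 0, 0, 0, 0, -0.9, 1, 0, 0, 0, 0, 0, -0.9, 1, 0, 0, 0, 0, 0, -0.9, 1, 0, 0, 0, 0, 0, -0.9, 1, 0, 0, 0, 0])

```text
clock: 2.43
tool_pos: [0.3619, 0.359, 0.2499]
ee_rot: [0.0, 0.773, 0.634, -0.0]
ft_force: [0.6, 1.1, 0.4]
width: 0.0858
grip_force: 0.0
```

Request:
step_arm(motion=[0, -0.9, 1, 0, 0, 0, 0, 0, -0.9, 1, 0, 0, 0, 0, 0, -0.9, 1, 0, 0, 0, 0, 0, -0.9, 1, 0, 0, 0, 0, 0, -0.9, 1, 0, 0, 0, 0])

```text
clock: 2.85
tool_pos: [0.4625, 0.2242, 0.2499]
ee_rot: [-0.0, 0.773, 0.634, -0.0]
ft_force: [-0.2, 0.8, -0.2]
width: 0.0854
grip_force: 0.0
```

Request:
step_arm(motion=[0, -0.9, 1, 0, 0, 0, 0, 0, -0.9, 0.8, 0, 0, 0, 0, 0, -1, 0, 0, 0, 0, 0, 0, -1, 0, 0, 0, 0, 0, 0, -1, 0, 0, 0, 0, 0])

```text
clock: 3.27
tool_pos: [0.4823, 0.098, 0.2496]
ee_rot: [-0.0, 0.773, 0.634, -0.0]
ft_force: [0.5, 0.9, 0.8]
width: 0.0853
grip_force: 0.0
```

Request:
step_arm(motion=[0, -1, 0, 0, 0, 0, 0, 0, -1, 0, 0, 0, 0, 0, 0, -1, 0, 0, 0, 0, 0, 0, 0, 0, 0, 0, 0, 0, 0, 0, 0, 0, 0, 0, 0])

```text
clock: 3.68
tool_pos: [0.4678, 0.0248, 0.25]
ee_rot: [-0.0, 0.774, 0.633, -0.0]
ft_force: [0.1, 0.2, 0.6]
width: 0.0854
grip_force: 0.0
```

```bash
cat >> h.py <<'E'
TH=np.radians(-11.2); O=np.array([.544,-.0255])
RV=np.array([[np.cos(TH),-np.sin(TH)],[np.sin(TH),np.cos(TH)]])
def vise(p): return (np.asarray(p)[...,:2]-O)@RV
def rep():
    s=manip.observe(); A=rot(s["ee_rot"]); print("t",s["clock"],"tcp vise mm",(vise(s["tool_pos"])*1000).round(1),"z",s["tool_pos"][2].round(4),"yaw",np.degrees(np.arctan2(A[1,1],A[0,1])).round(2),"zaxis",A[:,2].round(3),"F",s["ft_force"].round(1),"w",s["width"].round(4),"grip",s["grip_force"]); return s
E
python3 - <<'E'
from h import *
rep(); print(vise([[.4667,.0229],[.4678,.019]]))
E
```

```text
Traceback (most recent call last):
  File "h.py", line 21, in rep
    s=manip.observe(); A=rot(s["ee_rot"]); print("t",s["clock"],"tcp vise mm",(vise(s["tool_pos"])*1000).round(1),"z",s["tool_pos"][2].round(4),"yaw",np.degrees(np.arctan2(A[1,1],A[0,1])).round(2),"zaxis",A[:,2].round(3),"F",s["ft_force"].round(1),"w",s["width"].round(4),"grip",s["grip_force"]); return s
                                                                                                                                                                                                                                                            ^^^^^^^^^^^^^^^^
AttributeError: 'float' object has no attribute 'round'
```

Request:
step_arm(motion=[0, -0.14, 0, 1, 0, 0, 0, 0, 0, 0, 1, 0, 0, 0, 0, 0, 0, 1, 0, 0, 0, 0, 0, 0, 1, 0, 0, 0, 0, 0, 0, 1, 0, 0, 0])

```text
clock: 4.1
tool_pos: [0.4675, 0.0232, 0.1239]
ee_rot: [0.0, 0.773, 0.635, 0.0]
ft_force: [0.2, -0.1, -0.5]
width: 0.0852
grip_force: 0.0
```

Request:
step_arm(motion=[0, 0, 0, 0.8, 0, 0, 0, 0, 0, 0, 0.7, 0, 0, 0, 0, 0, 0, 0.7, 0, 0, 0, 0, 0, 0, 0.6, 0, 0, 0, 0, 0, 0, 0.4, 0, 0, 0])

```text
clock: 4.52
tool_pos: [0.467, 0.0231, 0.0435]
ee_rot: [-0.0, 0.773, 0.635, -0.0]
ft_force: [-0.6, -0.3, 0.6]
width: 0.0855
grip_force: 0.0
```

```bash
sed -i 's/s\["width"\].round(4)/round(s["width"],4)/' h.py
python3 - <<'E'
from h import *
rep()
im,d,c=look("side"); cv2.imwrite("pics/side1.png",cv2.resize(im[130:270,170:330],None,fx=4.5,fy=4.2,interpolation=cv2.INTER_CUBIC))
E
```

```text
t 4.5167 tcp vise mm [-85.   32.7] z 0.0435 yaw -11.21 zaxis [-0.001  0.    -1.   ] F [-0.6 -0.3  0.6] w 0.0855 grip 0.0
```

View pics/side1.png

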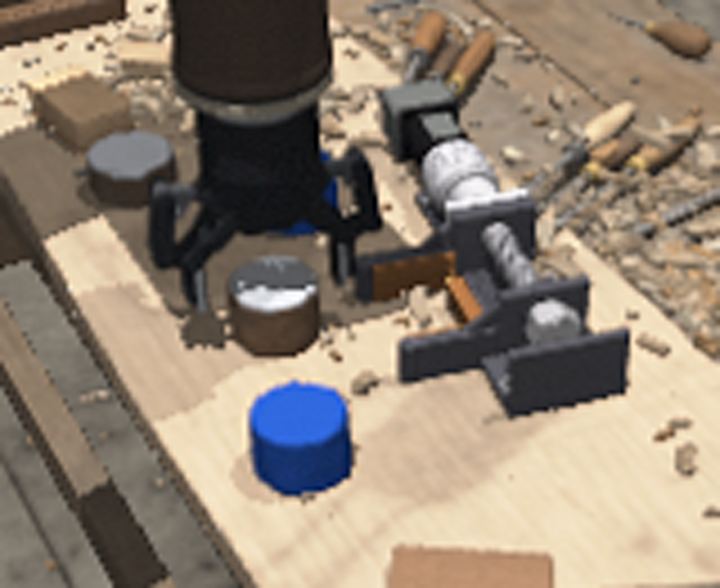

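The side picture shows the fingers straddling the target blank (crop 275,305), well aligned. I raise slightly to clear the stop and grip lightly.

Request:
step_arm(motion=[0, 0, 0, -0.12, 0, 0, 0, 0.5, 0, 0, 0, 0, 0, 0, 0.5, 0, 0, 0, 0, 0, 0, 0.5, 0, 0, 0, 0, 0, 0, 0.5, 0, 0, 0, 0, 0, 0], newtons=20)

```text
clock: 4.98
tool_pos: [0.4681, 0.0224, 0.0491]
ee_rot: [0.001, 0.773, 0.634, 0.001]
ft_force: [-0.5, 2.4, 6.4]
width: 0.0623
grip_force: 20.3
```

Request:
step_arm(motion=[0.5, 0, 0, 0, 0, 0, 0, 0.5, 0, 0, 0, 0, 0, 0, 0.5, 0, 0, 0, 0, 0, 0])

```text
clock: 5.23
tool_pos: [0.468, 0.0224, 0.0491]
ee_rot: [0.001, 0.773, 0.634, 0.001]
ft_force: [-1.2, 2.6, 6.8]
width: 0.062
grip_force: 20.3
```

```bash
python3 - <<'E'
from h import *
rep()
im,d,c=look("top"); P=cloud(d,c); v=vise(P)*1000; z=P[...,2]*1000
m=(z>40)&(z<55)&(np.abs(v[...,0]+85)<45)&(np.abs(v[...,1]-31)<45)
print(m.sum(), v[m][:,1].min(),v[m][:,1].max(),v[m][:,0].min(),v[m][:,0].max())
E
```

```text
t 5.2333 tcp vise mm [-83.8  32.3] z 0.0491 yaw -11.26 zaxis [ 0.002  0.    -1.   ] F [-1.2  2.6  6.8] w 0.062 grip 20.27622163295746Traceback (most recent call last):
  File "<stdin>", line 5, in <module>
    return umr_minimum(a, axis, None, out, keepdims, initial, where)
ValueError: zero-size array to reduction operation minimum which has no identity
```

Request:
step_arm(motion=[0.5, -0.35, 0.15, 0, 0, 0, 0, 0.5, -0.35, 0.15, 0, 0, 0, 0, 0.5, -0.3, 0.2, 0, 0, 0, 0, 0.5, 0, 0.2, 0, 0, 0, 0, 0.5, 0, 0.2, 0, 0, 0, 0])

```text
clock: 5.7
tool_pos: [0.4831, -0.0069, 0.0491]
ee_rot: [-0.001, 0.773, 0.634, -0.001]
ft_force: [-13.7, 1.9, 22.1]
width: 0.0623
grip_force: 21.9
```

```bash
python3 - <<'E'
from h import *
rep()
im,d,c=look("side"); P=cloud(d,c); v=vise(P)*1000; z=P[...,2]*1000
hsv=cv2.cvtColor(im,cv2.COLOR_BGR2HSV)
m=(z>12)&(z<40)&(np.abs(v[...,0]+61)<50)&(np.abs(v[...,1]-7)<40)
pts=v[m]; print(len(pts), pts[:,1].min(), np.percentile(pts[:,1],[1,5]))
cv2.imwrite("pics/side2.png",cv2.resize(im[130:270,170:330],None,fx=4.5,fy=4.2,interpolation=cv2.INTER_CUBIC))
E
```

```text
t 5.7 tcp vise mm [-63.3   6.5] z 0.0491 yaw -11.29 zaxis [-0.002  0.    -1.   ] F [-13.7   1.9  22.1] w 0.0623 grip 21.935817003250122
154 -23.616201525168144 [-22.95697602 -22.08168238]
```

View pics/side2.png

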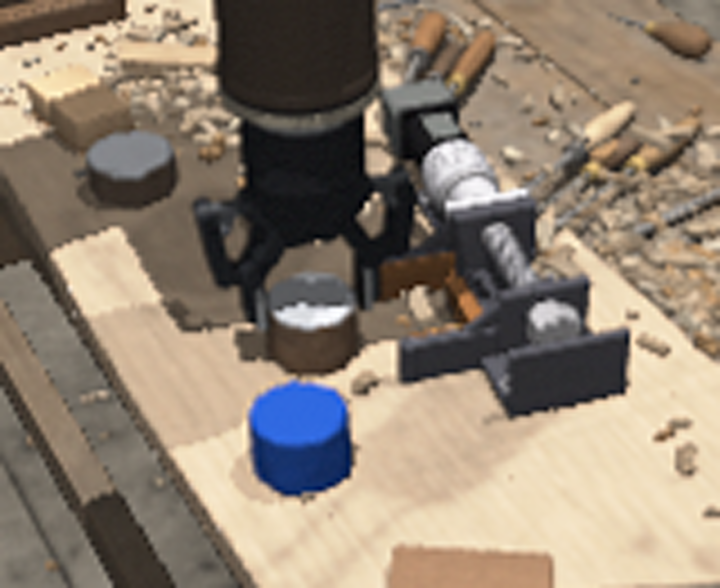

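Blank gripped, its near edge at vise y ≈ -23.6, so its centre is at y ≈ +7. It lines up with the mouth; sliding in.

Request:
step_arm(motion=[0.5, -0.05, 0.1, -0.04, 0, 0, 0, 0.5, 0, 0.3, 0, 0, 0, 0, 0.5, 0, 0.3, 0, 0, 0, 0, 0.5, 0, 0.3, 0, 0, 0, 0, 0.5, 0, 0.3, 0, 0, 0, 0])

```text
clock: 6.17
tool_pos: [0.5175, -0.0143, 0.0492]
ee_rot: [0.0, 0.773, 0.634, 0.0]
ft_force: [-0.7, 0.5, 1.0]
width: 0.0619
grip_force: 22.3
```

Request:
step_arm(motion=[0.5, 0, 0.2, 0, 0, 0, 0, 0.5, 0, 0.2, 0, 0, 0, 0, 0.5, 0, 0.2, 0, 0, 0, 0, 0.5, 0, 0.2, 0, 0, 0, 0, 0.5, 0, 0, 0, 0, 0, 0])

```text
clock: 6.58
tool_pos: [0.5363, -0.0181, 0.0492]
ee_rot: [-0.0, 0.773, 0.634, -0.0]
ft_force: [-4.1, 1.0, 6.9]
width: 0.0617
grip_force: 22.7
```

```bash
python3 -c "
from h import *
rep()"
```

```text
t 6.5833 tcp vise mm [-9.   5.7] z 0.0492 yaw -11.26 zaxis [-0.  0. -1.] F [-4.1  1.   6.9] w 0.0617 grip 22.7027490735054
```

Request:
step_arm(motion=[0.5, 0, 0.1, 0, 0, 0, 0, 0.5, 0, 0.1, 0, 0, 0, 0, 0.5, 0, 0.06, 0, 0, 0, 0, 0.5, 0, 0.04, 0, 0, 0, 0])

```text
clock: 6.92
tool_pos: [0.5424, -0.0194, 0.0491]
ee_rot: [-0.001, 0.773, 0.634, -0.001]
ft_force: [-8.3, 2.7, 14.3]
width: 0.0619
grip_force: 23.4
```

Request:
step_arm(motion=[0.5, 0, 0.04, 0, 0, 0, 0, 0.5, 0, 0.04, 0, 0, 0, 0, 0.5, 0, 0, 0, 0, 0, 0])

```text
clock: 7.17
tool_pos: [0.5443, -0.0198, 0.0491]
ee_rot: [-0.001, 0.773, 0.634, -0.001]
ft_force: [-8.8, 1.3, 13.7]
width: 0.0623
grip_force: 23.3
```

```bash
python3 -c "
from h import *
rep()"
```

```text
t 7.1667 tcp vise mm [-0.8  5.7] z 0.0491 yaw -11.25 zaxis [-0.002  0.    -1.   ] F [-8.8  1.3 13.7] w 0.0623 grip 23.332166969776154
```

Request:
step_arm(motion=[0.5, 0, 0.04, 0, 0, 0, 0, 0.5, 0, 0.04, 0, 0, 0, 0, 0.5, 0, 0, 0, 0, 0, 0])

```text
clock: 7.42
tool_pos: [0.5463, -0.0202, 0.0491]
ee_rot: [-0.001, 0.773, 0.634, -0.001]
ft_force: [-8.1, 1.3, 12.2]
width: 0.0616
grip_force: 23.3
```

Request:
step_arm(motion=[0.5, 0, 0.04, 0, 0, 0, 0, 0.5, 0, 0.04, 0, 0, 0, 0, 0.5, 0, 0, 0, 0, 0, 0])

```text
clock: 7.67
tool_pos: [0.5482, -0.0206, 0.0491]
ee_rot: [-0.001, 0.773, 0.634, -0.001]
ft_force: [-8.3, 1.5, 14.4]
width: 0.062
grip_force: 23.4
```

Request:
step_arm(motion=[0.5, 0, 0.04, 0, 0, 0, 0, 0.5, 0, 0.04, 0, 0, 0, 0, 0.5, 0, 0, 0, 0, 0, 0])

```text
clock: 7.92
tool_pos: [0.5484, -0.0206, 0.049]
ee_rot: [-0.002, 0.773, 0.634, -0.002]
ft_force: [-16.5, 4.1, 22.4]
width: 0.0619
grip_force: 24.5
```

```bash
python3 - <<'E'
from h import *
rep()
im,d,c=look("side"); P=cloud(d,c); v=vise(P)*1000; z=P[...,2]*1000
m=(z>38)&(z<46)&(np.abs(v[...,0])<40)&(v[...,1]>-34)&(v[...,1]<-5); p=v[m]
print(len(p)); 
from scipy.optimize import least_squares
r=least_squares(lambda q:np.hypot(p[:,0]-q[0],p[:,1]-q[1])-31.2,[0,6],loss="soft_l1"); print("blank centre fit",r.x,r.cost)
cv2.imwrite("pics/side3.png",cv2.resize(im[150:240,220:320],None,fx=7,fy=6.5,interpolation=cv2.INTER_CUBIC))
E
```

```text
t 7.9167 tcp vise mm [3.3 5.6] z 0.049 yaw -11.25 zaxis [-0.006  0.001 -1.   ] F [-16.5   4.1  22.4] w 0.0619 grip 24.45637285709381
42
blank centre fit [3.09462372 9.05853832] 39.243152945874456
```

View pics/side3.png

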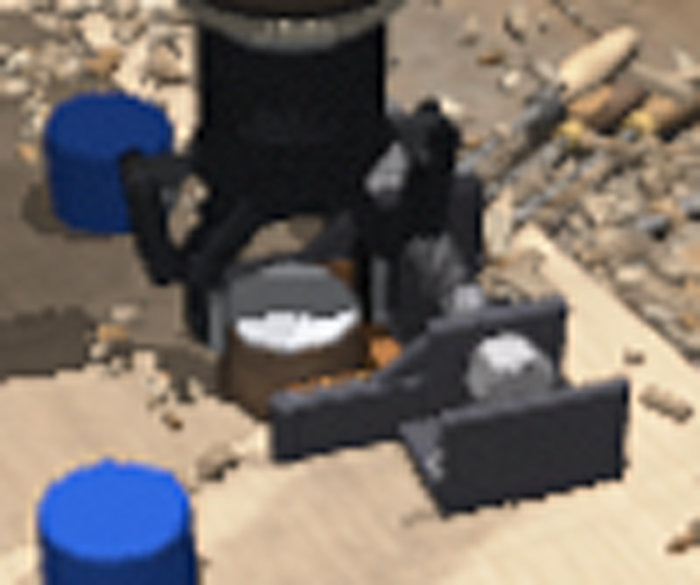

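Force rose at x ≈ 3 mm and the picture shows the blank (crop 290,340) between the jaws at the stop. Relieve, open and lift.

Request:
step_arm(motion=[0.5, 0, -0.04, 0, 0, 0, 0, 0.1, 0, 0, 0, 0, 0, 0, 0, 0, 0, 0, 0, 0, 0, 0, 0, 0, 0, 0, 0, 0, 0, 0, 0, 0, 0, 0, 0])

```text
clock: 8.38
tool_pos: [0.5504, -0.021, 0.0489]
ee_rot: [0.0, 0.773, 0.634, 0.0]
ft_force: [0.9, -0.6, -0.3]
width: 0.0858
grip_force: 0.0
```

Request:
step_arm(motion=[0, 0, 0, -0.2, 0, 0, 0, 0, 0, 0, -0.4, 0, 0, 0, 0, 0, 0, -0.8, 0, 0, 0, 0, 0, 0, -1, 0, 0, 0, 0, 0, 0, -1, 0, 0, 0])

```text
clock: 8.8
tool_pos: [0.5497, -0.0209, 0.1355]
ee_rot: [-0.0, 0.773, 0.634, -0.0]
ft_force: [0.9, 0.3, -0.0]
width: 0.0854
grip_force: 0.0
```

Request:
step_arm(motion=[0, 0, 0, -1, 0, 0, 0, 0, -0.7, 0.7, 0, 0, 0, 0, 0, -0.7, 0.7, 0, 0, 0, 0, 0, -0.7, 0.7, 0, 0, 0, 0, 0, -0.7, 0.7, 0, 0, 0, 0])

```text
clock: 9.22
tool_pos: [0.6057, -0.1042, 0.1605]
ee_rot: [0.001, 0.773, 0.634, 0.0]
ft_force: [-0.3, 0.7, 0.5]
width: 0.0854
grip_force: 0.0
```

```bash
python3 - <<'E'
from h import *
rep()
im,d,c=look("side"); P=cloud(d,c); v=vise(P)*1000; z=P[...,2]*1000
m=(z>38)&(z<46)&(np.abs(v[...,0])<40)&(v[...,1]>-34)&(v[...,1]<-5); p=v[m]
from scipy.optimize import least_squares
r=least_squares(lambda q:np.hypot(p[:,0]-q[0],p[:,1]-q[1])-31.2,[0,6],loss="soft_l1"); print("blank side fit",len(p),r.x,r.cost)
m=(z>45)&(z<55)&(np.hypot(v[...,0],v[...,1]-5)<40)&(v[...,1]<45); print("blank top",m.sum(),v[m].mean(0),np.median(z[m]))
m=(z>42)&(z<60)&(v[...,0]>50)&(v[...,0]<100)&(v[...,1]>-78)&(v[...,1]<-52); p=v[m]; print("head",len(p),np.median(p,0),np.percentile(p,[5,95],axis=0),np.percentile(z[m],[50,95]))
cv2.imwrite("pics/side4.png",cv2.resize(im[130:240,210:330],None,fx=6.5,fy=5.4,interpolation=cv2.INTER_CUBIC))
E
```

```text
t 9.2167 tcp vise mm [ 75.8 -65.2] z 0.1605 yaw -11.23 zaxis [ 0.001 -0.    -1.   ] F [-0.3  0.7  0.5] w 0.0854 grip 0.0
blank side fit 37 [2.96262268 9.35401545] 31.6299569212601
blank top 211 [1.94210334 3.79892896] 50.08301471694521
head 74 [ 73.90220492 -65.75463692] [[ 62.02329242 -70.44758263]
 [ 86.56150172 -54.03966513]] [50.89135375 56.16007648]
```

View pics/side4.png

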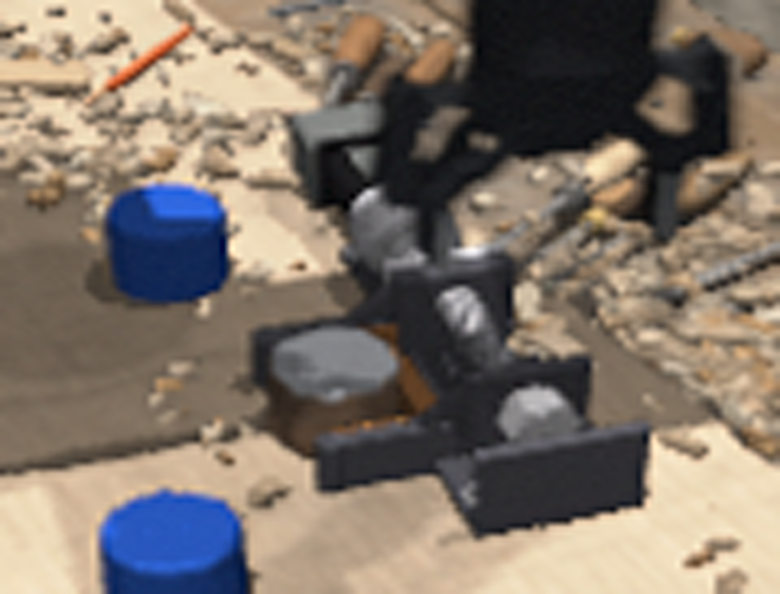

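The blank (crop 335,380) stands between the jaws at the stop and is upright. The bolt head is at vise (74,-62), under the gripper. Descend into the gap.

Request:
step_arm(motion=[0, 0.08, -0.04, 0.8, 0, 0, 0, 0, 0, 0, 0.8, 0, 0, 0, 0, 0, 0, 0.7, 0, 0, 0, 0, 0, 0, 0.6, 0, 0, 0, 0, 0, 0, 0.5, 0, 0, 0])

```text
clock: 9.68
tool_pos: [0.6042, -0.1009, 0.0737]
ee_rot: [-0.0, 0.773, 0.634, -0.0]
ft_force: [0.6, 0.3, -0.0]
width: 0.0856
grip_force: 0.0
```

Request:
step_arm(motion=[0, 0, 0, 0.4, 0, 0, 0, 0, 0, 0, 0.4, 0, 0, 0, 0, 0, 0, 0.3, 0, 0, 0, 0, 0, 0, 0.15, 0, 0, 0, 0, 0, 0, 0, 0, 0, 0])

```text
clock: 10.1
tool_pos: [0.6041, -0.101, 0.0421]
ee_rot: [-0.0, 0.773, 0.634, -0.0]
ft_force: [-0.7, 0.8, -0.2]
width: 0.0848
grip_force: 0.0
```

```bash
python3 -c "
from h import *
rep()"
```

```text
t 10.1 tcp vise mm [ 73.6 -62.4] z 0.0421 yaw -11.26 zaxis [-0.001  0.    -1.   ] F [-0.7  0.8 -0.2] w 0.0848 grip 0.0
```

Request:
step_arm(motion=[1, 0, 0, 0, 0, 0, 0, 1, 0, 0, 0, 0, 0, 0, 1, 0, 0, 0, 0, 0, 0, 1, 0, 0, 0, 0, 0, 0, 1, 0, 0, 0, 0, 0, 0], newtons=45)

```text
clock: 10.52
tool_pos: [0.6073, -0.1017, 0.0439]
ee_rot: [0.002, 0.773, 0.634, 0.002]
ft_force: [13.0, -3.7, -0.7]
width: 0.0324
grip_force: 45.2
```

Request:
step_arm(motion=[1, 0, 0, 0, 0, 0, 0, 1, 0, 0, 0, 0, 0, 0, 1, 0, 0, 0, 0, 0, 0, 1, 0, 0, 0, 0, 0, 0, 1, 0, 0, 0, 0, 0, 0])

```text
clock: 10.93
tool_pos: [0.6074, -0.1017, 0.0439]
ee_rot: [0.002, 0.773, 0.634, 0.002]
ft_force: [11.2, -2.4, -0.9]
width: 0.032
grip_force: 44.8
```

Request:
step_arm(motion=[1, 0, 0, 0, 0, 0, 0, 1, 0, 0, 0, 0, 0, 0, 1, 0, 0, 0, 0, 0, 0, 1, 0, 0, 0, 0, 0, 0, 1, 0, 0, 0, 0, 0, 0])

```text
clock: 11.35
tool_pos: [0.6074, -0.1017, 0.0438]
ee_rot: [0.002, 0.773, 0.634, 0.002]
ft_force: [10.5, -2.0, -1.2]
width: 0.0319
grip_force: 44.8
```

```bash
python3 -c "
from h import *
rep()"
```

```text
t 11.35 tcp vise mm [ 77.  -62.4] z 0.0438 yaw -11.26 zaxis [ 0.006 -0.001 -1.   ] F [10.5 -2.  -1.2] w 0.0319 grip 44.82040420174599
```

Gripped; the head sits about 3 mm further in than the tool, so I centre the tool on it.

Request:
step_arm(motion=[1, 0, 0.07, 0, 0, 0, 0, 1, 0, 0.06, 0, 0, 0, 0, 1, 0, 0, 0, 0, 0, 0, 1, 0, 0, 0, 0, 0, 0, 1, 0, 0, 0, 0, 0, 0], newtons=50)

```text
clock: 11.77
tool_pos: [0.6077, -0.1018, 0.0437]
ee_rot: [0.0, 0.773, 0.634, 0.0]
ft_force: [-4.4, -0.3, 13.9]
width: 0.0321
grip_force: 49.7
```

Request:
step_arm(motion=[1, 0, 0, 0, 0, 0, 0, 1, 0, 0, 0, 0, 0, 0, 1, 0, 0, 0, 0, 0, 0, 1, 0, 0, 0, 0, 0, 0, 1, 0, 0, 0, 0, 0, 0])

```text
clock: 12.18
tool_pos: [0.6076, -0.1017, 0.0437]
ee_rot: [0.0, 0.773, 0.634, 0.0]
ft_force: [-3.2, 1.1, 14.2]
width: 0.0321
grip_force: 49.7
```

```bash
python3 - <<'E'
from h import *
rep()
for n in ("side","top"):
    im,d,c=look(n); P=cloud(d,c); v=vise(P)*1000; z=P[...,2]*1000
    m=(z>28)&(z<38)&(v[...,0]>-22)&(v[...,0]<38)&(v[...,1]>26)&(v[...,1]<68); p=v[m]
    print(n,"moving jaw top y",len(p),np.median(p[:,1]),np.percentile(p[:,1],[3,97]))
    p=v[(z>40)&(z<80)&(v[...,0]>60)&(v[...,0]<90)&(v[...,1]>180)&(v[...,1]<280)]; print("driver end",len(p),p[:,1].max() if len(p) else 0)
E
```

```text
t 12.1833 tcp vise mm [ 77.2 -62.4] z 0.0437 yaw -11.25 zaxis [ 0. -0. -1.] F [-3.2  1.1 14.2] w 0.0321 grip 49.71296824514866
side moving jaw top y 41 54.63129561999998 [43.81537025 60.49795637]
driver end 71 239.47874330465214
top moving jaw top y 86 50.189106367197596 [42.14187956 58.89636516]
driver end 159 237.4919896621533
```

The jaw has moved about 3 mm, so the head is held. I keep holding.

Request:
step_arm(motion=[1, 0, 0, 0, 0, 0, 0, 1, 0, 0, 0, 0, 0, 0, 1, 0, 0, 0, 0, 0, 0, 1, 0, 0, 0, 0, 0, 0, 1, 0, 0, 0, 0, 0, 0])

```text
clock: 12.7
tool_pos: [0.6077, -0.1018, 0.0437]
ee_rot: [0.0, 0.773, 0.634, 0.0]
ft_force: [-3.3, -0.2, 13.6]
width: 0.0318
grip_force: 49.7
```

Request:
step_arm(motion=[1, 0, 0, 0, 0, 0, 0, 1, 0, 0, 0, 0, 0, 0, 1, 0, 0, 0, 0, 0, 0, 1, 0, 0, 0, 0, 0, 0, 1, 0, 0, 0, 0, 0, 0])

```text
clock: 13.12
tool_pos: [0.6076, -0.1017, 0.0437]
ee_rot: [0.0, 0.773, 0.634, 0.0]
ft_force: [-4.0, 0.2, 12.8]
width: 0.0321
grip_force: 49.7
```

Request:
step_arm(motion=[1, 0, 0, 0, 0, 0, 0, 1, 0, 0, 0, 0, 0, 0, 1, 0, 0, 0, 0, 0, 0, 1, 0, 0, 0, 0, 0, 0, 1, 0, 0, 0, 0, 0, 0])

```text
clock: 13.53
tool_pos: [0.6076, -0.1018, 0.0437]
ee_rot: [0.0, 0.773, 0.634, 0.0]
ft_force: [-4.1, 0.1, 14.5]
width: 0.0318
grip_force: 49.7
```

Request:
step_arm(motion=[1, 0, 0, 0, 0, 0, 0, 1, 0, 0, 0, 0, 0, 0, 1, 0, 0, 0, 0, 0, 0, 1, 0, 0, 0, 0, 0, 0, 1, 0, 0, 0, 0, 0, 0])

```text
clock: 13.95
tool_pos: [0.6076, -0.1017, 0.0437]
ee_rot: [0.0, 0.773, 0.634, 0.0]
ft_force: [-4.7, 0.4, 13.3]
width: 0.0318
grip_force: 49.7
```

Request:
step_arm(motion=[1, 0, 0, 0, 0, 0, 0, 1, 0, 0, 0, 0, 0, 0, 1, 0, 0, 0, 0, 0, 0, 1, 0, 0, 0, 0, 0, 0, 1, 0, 0, 0, 0, 0, 0])

```text
clock: 14.37
tool_pos: [0.6076, -0.1017, 0.0437]
ee_rot: [0.0, 0.773, 0.634, 0.0]
ft_force: [-3.5, 0.2, 13.8]
width: 0.0318
grip_force: 49.7
```

Request:
step_arm(motion=[1, 0, 0, 0, 0, 0, 0, 1, 0, 0, 0, 0, 0, 0, 1, 0, 0, 0, 0, 0, 0, 1, 0, 0, 0, 0, 0, 0, 1, 0, 0, 0, 0, 0, 0])

```text
clock: 14.78
tool_pos: [0.6076, -0.1017, 0.0437]
ee_rot: [0.0, 0.773, 0.634, 0.0]
ft_force: [-3.5, 0.5, 13.4]
width: 0.0321
grip_force: 49.7
```

Request:
step_arm(motion=[1, 0, 0, 0, 0, 0, 0, 1, 0, 0, 0, 0, 0, 0, 1, 0, 0, 0, 0, 0, 0, 1, 0, 0, 0, 0, 0, 0, 1, 0, 0, 0, 0, 0, 0])

```text
clock: 15.2
tool_pos: [0.6076, -0.1017, 0.0437]
ee_rot: [0.0, 0.773, 0.634, 0.0]
ft_force: [-4.4, -0.2, 13.6]
width: 0.0323
grip_force: 49.7
```

Request:
step_arm(motion=[1, 0, 0, 0, 0, 0, 0, 1, 0, 0, 0, 0, 0, 0, 1, 0, 0, 0, 0, 0, 0, 1, 0, 0, 0, 0, 0, 0, 1, 0, 0, 0, 0, 0, 0])

```text
clock: 15.62
tool_pos: [0.6076, -0.1017, 0.0437]
ee_rot: [0.0, 0.773, 0.634, 0.0]
ft_force: [-4.4, 1.4, 13.5]
width: 0.0319
grip_force: 49.7
```

Request:
step_arm(motion=[1, 0, 0, 0, 0, 0, 0, 1, 0, 0, 0, 0, 0, 0, 1, 0, 0, 0, 0, 0, 0, 1, 0, 0, 0, 0, 0, 0, 1, 0, 0, 0, 0, 0, 0])

```text
clock: 16.03
tool_pos: [0.6076, -0.1017, 0.0437]
ee_rot: [0.0, 0.773, 0.634, 0.0]
ft_force: [-4.2, 0.1, 13.6]
width: 0.032
grip_force: 49.7
```

Request:
step_arm(motion=[1, 0, 0, 0, 0, 0, 0, 1, 0, 0, 0, 0, 0, 0, 1, 0, 0, 0, 0, 0, 0, 1, 0, 0, 0, 0, 0, 0, 1, 0, 0, 0, 0, 0, 0])

```text
clock: 16.45
tool_pos: [0.6076, -0.1017, 0.0437]
ee_rot: [0.0, 0.773, 0.634, 0.0]
ft_force: [-2.9, 0.3, 13.6]
width: 0.0315
grip_force: 49.7
```

Request:
step_arm(motion=[1, 0, 0, 0, 0, 0, 0, 1, 0, 0, 0, 0, 0, 0, 1, 0, 0, 0, 0, 0, 0, 1, 0, 0, 0, 0, 0, 0, 1, 0, 0, 0, 0, 0, 0])

```text
clock: 16.87
tool_pos: [0.6076, -0.1017, 0.0437]
ee_rot: [0.0, 0.773, 0.634, 0.0]
ft_force: [-3.8, 1.6, 12.7]
width: 0.0313
grip_force: 49.7
```

Request:
step_arm(motion=[1, 0, 0, 0, 0, 0, 0, 1, 0, 0, 0, 0, 0, 0, 1, 0, 0, 0, 0, 0, 0, 1, 0, 0, 0, 0, 0, 0, 1, 0, 0, 0, 0, 0, 0])

```text
clock: 17.28
tool_pos: [0.6076, -0.1017, 0.0437]
ee_rot: [0.0, 0.773, 0.634, 0.0]
ft_force: [-4.4, -0.5, 13.2]
width: 0.0317
grip_force: 49.7
```

Request:
step_arm(motion=[1, 0, 0, 0, 0, 0, 0, 1, 0, 0, 0, 0, 0, 0, 1, 0, 0, 0, 0, 0, 0, 1, 0, 0, 0, 0, 0, 0, 1, 0, 0, 0, 0, 0, 0])

```text
clock: 17.7
tool_pos: [0.6076, -0.1017, 0.0437]
ee_rot: [0.0, 0.773, 0.634, 0.0]
ft_force: [-4.4, 0.5, 13.9]
width: 0.0315
grip_force: 49.8
```

Request:
step_arm(motion=[1, 0, 0, 0, 0, 0, 0, 1, 0, 0, 0, 0, 0, 0, 1, 0, 0, 0, 0, 0, 0, 1, 0, 0, 0, 0, 0, 0, 1, 0, 0, 0, 0, 0, 0])

```text
clock: 18.12
tool_pos: [0.6076, -0.1017, 0.0437]
ee_rot: [0.0, 0.773, 0.634, 0.0]
ft_force: [-3.1, 1.5, 13.5]
width: 0.0315
grip_force: 49.9
```

```bash
cat > j.py <<'E'
from h import *
rep()
for n in ("side","top"):
    im,d,c=look(n); P=cloud(d,c); v=vise(P)*1000; z=P[...,2]*1000
    m=(z>28)&(z<38)&(v[...,0]>-22)&(v[...,0]<38)&(v[...,1]>26)&(v[...,1]<68); p=v[m]
    print(n,"moving jaw top y",len(p),np.median(p[:,1]),np.percentile(p[:,1],[3,97]))
    p=v[(z>40)&(z<80)&(v[...,0]>60)&(v[...,0]<90)&(v[...,1]>180)&(v[...,1]<280)]; print("driver end",len(p),p[:,1].max() if len(p) else 0)
    m=(z>45)&(z<55)&(np.hypot(v[...,0]-2,v[...,1])<36); print("blank top",m.sum(),v[m].mean(0),np.median(z[m]))
    cv2.imwrite(f"pics/{n}_j{int(manip.observe()['clock'])}.png",cv2.resize(im[120:240,200:340],None,fx=5.5,fy=4.8,interpolation=cv2.INTER_CUBIC))
E
python3 j.py
```

```text
t 18.1167 tcp vise mm [ 77.2 -62.4] z 0.0437 yaw -11.25 zaxis [ 0. -0. -1.] F [-3.1  1.5 13.5] w 0.0315 grip 49.87226106226444
side moving jaw top y 32 43.718066268516765 [34.24034315 51.21310126]
driver end 65 226.91999530466504
blank top 217 [ 2.00462728 -3.06737875] 49.930941420773145
top moving jaw top y 87 39.88851273612619 [31.73348347 48.98334709]
driver end 130 228.05602952002783
blank top 75 [ 1.74600805 17.59814866] 49.573064398215074
```

The jaw has travelled about 13 mm. I hold a little longer and confirm it has stalled.

Request:
step_arm(motion=[1, 0, 0, 0, 0, 0, 0, 1, 0, 0, 0, 0, 0, 0, 1, 0, 0, 0, 0, 0, 0, 1, 0, 0, 0, 0, 0, 0, 1, 0, 0, 0, 0, 0, 0])

```text
clock: 18.63
tool_pos: [0.6076, -0.1017, 0.0437]
ee_rot: [0.0, 0.773, 0.634, 0.0]
ft_force: [-3.2, -0.8, 13.5]
width: 0.0318
grip_force: 49.9
```

Request:
step_arm(motion=[1, 0, 0, 0, 0, 0, 0, 1, 0, 0, 0, 0, 0, 0, 1, 0, 0, 0, 0, 0, 0, 1, 0, 0, 0, 0, 0, 0, 1, 0, 0, 0, 0, 0, 0])

```text
clock: 19.05
tool_pos: [0.6076, -0.1017, 0.0437]
ee_rot: [0.0, 0.773, 0.634, 0.0]
ft_force: [-3.1, 0.5, 14.1]
width: 0.0318
grip_force: 49.9
```

Request:
step_arm(motion=[1, 0, 0, 0, 0, 0, 0, 1, 0, 0, 0, 0, 0, 0, 1, 0, 0, 0, 0, 0, 0, 1, 0, 0, 0, 0, 0, 0, 1, 0, 0, 0, 0, 0, 0])

```text
clock: 19.47
tool_pos: [0.6076, -0.1017, 0.0437]
ee_rot: [0.0, 0.773, 0.634, 0.0]
ft_force: [-3.4, 0.3, 13.0]
width: 0.0317
grip_force: 49.9
```

Request:
step_arm(motion=[1, 0, 0, 0, 0, 0, 0, 1, 0, 0, 0, 0, 0, 0, 1, 0, 0, 0, 0, 0, 0, 1, 0, 0, 0, 0, 0, 0, 1, 0, 0, 0, 0, 0, 0])

```text
clock: 19.88
tool_pos: [0.6076, -0.1018, 0.0437]
ee_rot: [0.0, 0.773, 0.634, 0.0]
ft_force: [-3.7, 0.9, 13.3]
width: 0.0318
grip_force: 49.9
```

```bash
python3 j.py; ls pics
```

```text
t 19.8833 tcp vise mm [ 77.2 -62.4] z 0.0437 yaw -11.25 zaxis [ 0. -0. -1.] F [-3.7  0.9 13.3] w 0.0318 grip 49.87564265727997
side moving jaw top y 30 42.79949530664092 [34.41897574 51.89437261]
driver end 63 226.3246751215271
blank top 219 [ 2.0103917  -3.36992166] 49.88405833602749
top moving jaw top y 82 40.468468766853434 [31.94331508 49.01149152]
driver end 130 228.59696313499606
blank top 73 [ 1.25157171 17.36737629] 48.91307841303294
crop1.png
crop2.png
side0.png
side1.png
side2.png
side3.png
side4.png
side_j18.png
side_j19.png
top0.png
top_j18.png
top_j19.png
```

View pics/side_j19.png

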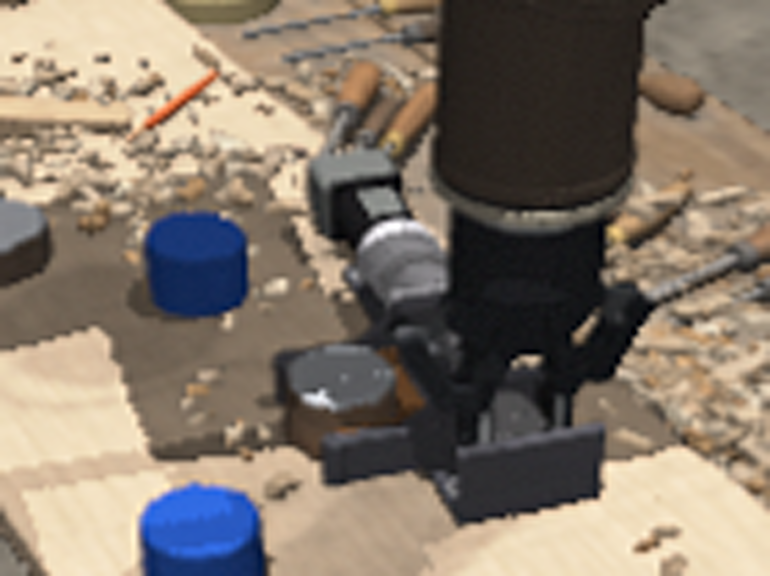

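The jaw has stalled on the blank, which is upright at (340,390), and the fingers hold the head at (520,410). Handing in.

```bash
python3 -c "
from workcell import manip
print(manip.finish_job())"
```

```text
the job is handed in; nothing more can be done
None
```

I handed the job in at about 20 s: the blank is clamped upright against the end stop, the jaw travelled about 13 mm and stalled on it, and the gripper still holds the bolt head at about 50 N; no verdict was returned.

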